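Slide the top ceramic tile from its magazine onto the preheating plate

TASK

Load a fresh ceramic tile onto the preheating plate: press on the open front part of the top tile in the magazine, just firmly enough to carry it along, and slide it sideways off the stack onto the bed and past the spring roller; then push it on until it is fully home against the end stop and the roller has sprung out behind it. The ceramic is brittle, so touch down slowly, never push hard and keep the tile flat; leave the three tiles below in the magazine and the things round about as they are.

Things in the scene. Friction and masses are not known exactly. Their poses are not given: they have to be found in the camera images.
- jig: Preheating plate with tile magazine, fixed to the bench: grey base plate 124 x 238 x 6 mm, long along the jig's y (-126 to +112 mm). Origin on the underside (bench level), z up. Tiles travel along the jig's -y, 135 mm from stack to home, between guides with inner faces at x = -46.5 and +46.5 mm. All its faces are slippery (friction about 0.15).
- magazine (a point): Middle of the stack's floor, at (0, 63, 6) mm in the jig's frame, axes as the jig's. Grey magazine round it: side cheeks and back wall (inner face jig y = +104 mm) up to 36 mm above the bench, a 3 mm cover on top (to 39 mm) over the rear only, y = +64 to +110 mm; the front of the top tile, y = +23 to +64, lies open from above. Tiles have 1 to 1.5 mm of play: no finger fits beside them.
- home (a point): Point on the bed under the tile's centre when the tile is fully home: (0, -72, 21.5) mm in the jig's frame, axes as the jig's. The bed is flat dark steel, from jig y = +21 mm to the end stop (face at y = -112 mm, 29 mm high); strips beside it are 25.5 mm high. It lies 2.5 mm below the underside of the top tile, so the tile tips over its edge as it comes off; the edge holds the lower tiles back.
- tile_top: Tile to load, top of the stack: plain white ceramic, 90 (own x) x 80 (own y) x 6 mm, 0.10 to 0.17 kg; origin at centre of underside, axes as the jig's. Upper face matt, 30 mm above the bench on the stack; rest glazed, slippery. Fingertips pressing 12 N carry it past the roller, below 9 N they slip there; over 20 N cracks it (touch down at 5 mm/s). Rear edge is free of the cover after 39 mm.
- tile_2: Tile directly below the top tile, same size, origin at the centre of its underside; its upper face is 24 mm above the bench (2.5 mm above the bed).
- tile_3: Third tile from the top, same size, origin at the centre of its underside, 12 mm above the bench.
- tile_4: Lowest tile, same size, origin at the centre of its underside, 6 mm above the bench.
- roller (a joint): Spring roller catch in the far (+x) guide at jig y = -25 mm: steel roller, 28 mm diameter, upright axis, standing 6 mm into the tile's path. Value: metres pushed back to +x, 0 to 0.007; spring 2 N + 0.4 N/mm. The tile's front corner meets it after 39 mm of travel (2 to 4 N to pass); it reads 0.003 to 0.006 along the tile's side, and under 0.0026 once sprung out behind the tile.
- tip_cleaner: Soldering-tip cleaner, a grey round pot 60 mm wide, 25 mm high, standing on the bench behind the magazine; origin at its base. Leave alone.
- tweezers: Steel tweezers, 122 mm long, 15 mm high, lying beyond the magazine (jig's +x side). Leave alone.
- wick_spool: Small white spool of desoldering braid, 39 mm across, 12 mm high, lying beyond the bed (jig's +x side). Leave alone.
- esd_brush: Black flat cleaning brush, 157 mm long, 7 mm high, lying past the end stop. Leave alone.
- driver_red: Screwdriver with red handle, 175 mm, lying on the bench to the robot's right. Leave alone.
- driver_green: Screwdriver with green handle, 135 mm, lying on the bench to the robot's right. Leave alone.
- transformer: Small transformer, 44 x 48 x 40 mm, at the back of the bench. Leave alone.
- potentiometer: Potentiometer with round knob, 26 mm cube, on the bench to the robot's left. Leave alone.

How it is judged:
By the outcome, as a careful person would: the job done as asked, in the order asked, and still so for the second after the job is handed in, with the robot touching nothing.
It also fails if it takes over 64 s, if anything falls off the work surface, if the arm or the gripper's body presses on something with over 40 N, if the wrist force passes 120 N, or if a joint passes its speed limit or range.

ROBOT

A 6-joint arm with a two-finger parallel gripper is mounted at the origin on a cart in front of the work surface, level with it; the furniture and walls round the work are solid. World frame = base frame: x ahead of the robot, y to its left, z up, the work surface at z = 0. Lengths are in m, angles in rad, forces in N, time in s.
With the tool pointing down it reaches from about 0.275 to 0.825 m from the base axis. Payload 5.2 kg.
Tool frame: the origin (TCP) lies midway between the tips of the shut fingers; the grasp point (between the pads) lies 19 mm behind it (arm.grip_point_offset is the distance from the TCP to the grasp point, in m); z points along the fingers, y is the line along which they close (so a half turn about z gives the same grasp; the last joint's range is limited). The gripper opens to 93 mm and grips with 3 to 60 N. Pads are 15 mm wide; open, the fingers measure 128 mm over their backs; the gripper's body (75 mm by 188 mm) begins 65 mm behind the grasp point.
Start: joints at [-1.436, 0.259, 1.535, -0, 1.348, -0.203], TCP at [0.182, -0.519, 0.219] pointing down, gripper open.
Joint ranges: [-3.14, 3.14], [-0.91, 2.08], [0.19, 2.58], [-1.22, 4.36], [0.22, 2.71], [-3.12, 3.12]. Speed limits (rad/s): [2.57, 2.57, 3.14, 3.14, 3.14, 3.14].

INTERFACE

Orientations are given as [roll, pitch, yaw] about the fixed x, y, z axes, in that order (R = Rz(yaw) Ry(pitch) Rx(roll)).
In Python, from bench import arm gives the robot as it stands.
- The arm moves only by the tool drive_tool, never from a script. Its argument "moves" is a list of rows, each a list of 2 entries, a list of its own where there are three numbers: the shift along the world's x, y, z each as a share of 300 mm, from -1 to 1, then the turn, a rotation vector about the world's x, y, z each as a share of 360 degrees, from -1 to 1. In form: [[[tx, ty, tz], [ax, ay, az]], ...]. A call has 1 to 20 rows; each row is the pose to reach, as a shift and turn from the pose commanded when the call began, turning the shorter way round; what a row does not reach only later rows make up. A row lasts 1/12 s, in which the tool goes at most 41.7 mm and 7.16 degrees, less where a joint would pass 70% of its speed; a pose out of reach is approached as far as the arm can. A call with a number of a shift or a turn outside -1 to 1 is refused whole. A call with a gripper value outside its range is refused whole. "jaw" is the closure in counts, from 0 (fully open) to 255 (shut), set as the call begins (left out, the last holds). The fingers move at their own pace and stop on an object; "grip_force" is the grip in N (left out, the last holds). Time passes only in rows, so rows that repeat a pose let the fingers close. It gives the time, the measured TCP pose, the force, the opening and the grip force at its end, in the units of the state.
- arm.observe(): the state, without advancing time (a new reading comes with each control period).
- arm.capture(name): name is "scene" or "top" or "wrist"; returns a dict with "frame" (420x560x3 uint8, blue, green, red), "fov_y" (degrees; the focal length in pixels is half the picture's height over the tangent of half this angle, whatever the lens; pixels are square), "cx", "cy" (the principal point, pixels), "rvec" (rotation vector, rad) and "tvec" (3), from world to camera coordinates, as OpenCV has them; the wrist camera has in their place "T_tool_cam" (4x4, takes a point from camera to tool coordinates, whose origin is the TCP and whose axes are the flange's). Camera axes: x right, y down, z forward; pixel columns grow to the right and rows downward; lengths in m; the calibration is good to about 2 mm. A picture is of the moment at which its call begins: read the wrist's pose just before it. There is no depth.
- arm.finish_job(): hands the job in; it is judged then, once.
The state is a dict: "clock": time; "joints": joint angles; "dq": joint speeds; "joint_efforts": joint torques, N m; "tool_pos": TCP position; "tool_rot": TCP orientation; "force": force on the tool from outside, world axes, zero at the start; "moment": the same for the moment, N m; "width": finger opening in m; "gripper_force": force on a finger pad.
Only numpy, scipy, OpenCV 4.12 (cv2) and the standard library are available. Lean on these libraries where they do the work, as an engineer would, in place of code of your own. Each camera call takes 0.05 s, during which the arm holds its last target. There are 200 camera calls.

## Working session

There is one attempt and no reset: what is moved stays moved. The work goes in short steps, Python scripts to look and compute and a tool call to move; the robot and the scene stay as the last step left them, time stands still between calls to the robot, and variables do not carry over. Pictures are saved under pics/ and viewed, at most 10 in all, crops included, and the job is handed in when it is done.

Besides the shell and the picture viewer there is one more tool, called after "Call:" as name(argument=value, ...) on one line, values as JSON. drive_tool: Moves the arm, as the interface text tells. Its arguments: {"type":"object","properties":{"moves":{"type":"array"},"jaw":{"type":"number"},"grip_force":{"type":"number"}},"required":["moves"]}

```bash
mkdir -p pics; ls; python3 - <<'E'
from bench import arm
import cv2,pickle
print(arm.observe(), arm.grip_point_offset)
for n in("scene","top"):
    c=arm.capture(n); pickle.dump(c,open(f"{n}.pkl","wb")); cv2.imwrite(f"pics/{n}0.png",c["frame"])
    print(n,c["fov_y"],c["cx"],c["cy"],c["rvec"],c["tvec"])
E
```

```text
pics
{'clock': 0.0, 'joints': array([-1.43578804e+00,  2.59334430e-01,  1.53605995e+00, -1.81341504e-05,
        1.34803879e+00, -2.02791539e-01]), 'dq': array([-0.00070725, -0.00227963, -0.00073809, -0.00039841,  0.0015403 ,
       -0.00054205]), 'joint_efforts': array([-1.66207235e-03, -4.37312686e+01, -2.83995938e+01,  7.16642593e-02,
        4.19486838e-02, -1.51694194e-04]), 'tool_pos': array([ 0.18222092, -0.51835065,  0.21783163]), 'tool_rot': array([-3.13978629e+00, -3.53371535e-04,  3.37803530e-01]), 'force': array([-0.00448703, -0.62044472, -0.43911749]), 'moment': array([-0.04235383, -0.00164105, -0.0213124 ]), 'gripper_force': 0.0, 'width': 0.09274847409642963} 0.0188
scene 49.989571841004135 277.5810730505246 198.53899700551577 [ 0.62013499 -2.47380644  1.42031518] [0.55022554 0.15436538 1.01315045]
top 56.224257880254335 288.2694270664177 209.15709837781736 [ 2.15023121 -2.11280254  0.20049643] [0.04935965 0.60370643 1.15490321]
```

```bash
python3 - <<'E'
import cv2
for n in("scene","top"):
    f=cv2.imread(f"pics/{n}0.png"); cv2.imwrite(f"pics/{n}1.png",cv2.resize(f,(800,600)))
E
```

```text
(no output)
```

View pics/top1.png

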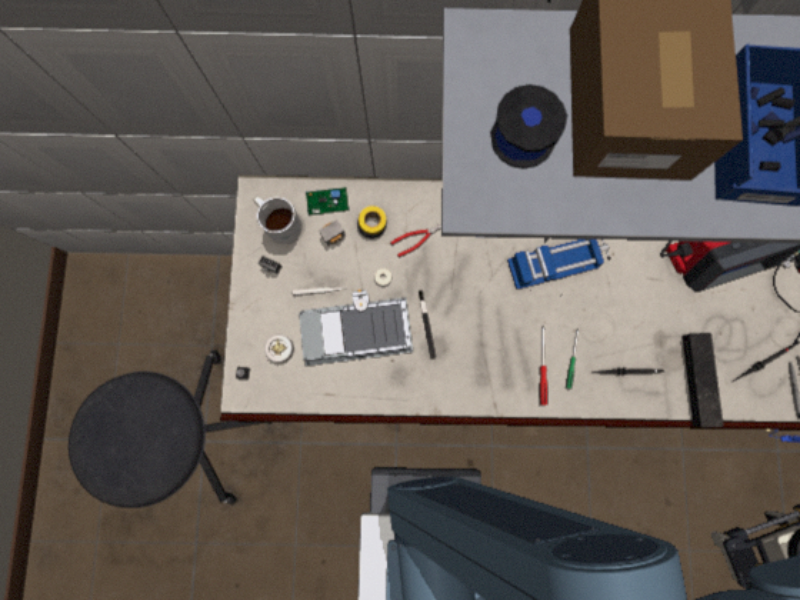

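View pics/scene1.png

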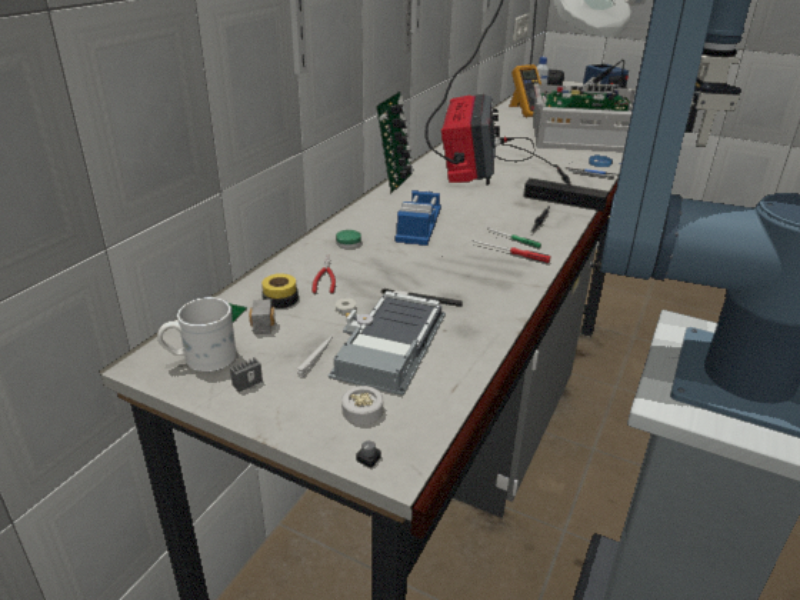

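The jig lies at about (300–412, 298–365) in the enlarged top view. The magazine is on the left (world +y), and the bed runs to the right. I'll zoom in on both views.

```bash
python3 - <<'E'
import cv2,numpy as np
f=cv2.imread("pics/top0.png")[200:265,200:300]; f=cv2.resize(f,None,fx=8,fy=8,interpolation=cv2.INTER_CUBIC)
cv2.imwrite("pics/topc.png",f)
f=cv2.imread("pics/scene0.png")[195:285,220:320]; f=cv2.resize(f,None,fx=6.5,fy=6.5,interpolation=cv2.INTER_CUBIC)
cv2.imwrite("pics/scenec.png",f)
E
```

```text
(no output)
```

View pics/topc.png

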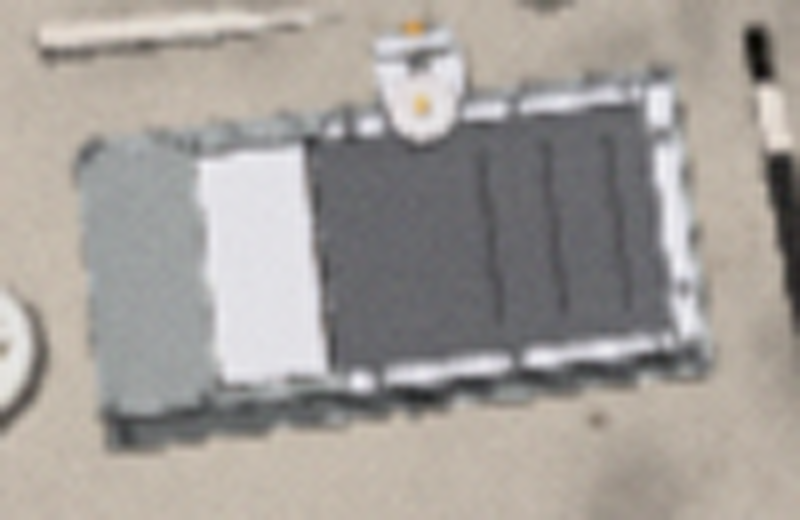

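The crop shows the tile's open front with corners at (303,145), (327,372), (199,158) and (214,385). The end-stop face runs from (645,103) to (668,330). I'll fit a planar pose to these.

```bash
cat > h.py <<'E'
import numpy as np,cv2
from scipy.optimize import least_squares
from scipy.spatial.transform import Rotation as R
def K(c):
    f=210/np.tan(np.radians(c["fov_y"])/2); return np.array([[f,0,c["cx"]],[0,f,c["cy"]],[0,0,1]])
def toW(p,J):
    x,y,a=p; J=np.asarray(J,float)/1000; c,s=np.cos(a),np.sin(a)
    return np.c_[x+c*J[:,0]-s*J[:,1], y+s*J[:,0]+c*J[:,1], J[:,2]]
def fit(obs,p0):  # obs: list of (K,rvec,tvec,J,uv)
    def r(p): return np.concatenate([(cv2.projectPoints(toW(p,J),rv,tv,k,None)[0][:,0]-uv).ravel() for k,rv,tv,J,uv in obs])
    s=least_squares(r,p0,loss="soft_l1"); return s.x,r(s.x).reshape(-1,2)
E
python3 - <<'E'
from h import *; import pickle
c=pickle.load(open("top.pkl","rb"))
J=[(45,23,30),(-45,23,30),(45,64,39),(-45,64,39),(46.5,-112,25.5),(-46.5,-112,25.5)]
uv=np.array([(303,145),(327,372),(199,158),(214,385),(645,103),(668,330)],float)
uv=(uv+.5)/8-.5+200
p,e=fit([(K(c),c["rvec"],c["tvec"],J,uv)],[.5,0.1,0.1]); print(p,e.round(2).tolist())
print(toW(p,[(0,63,30),(0,43,30),(0,-72,30)]))
E
```

```text
[0.53596555 0.18926788 0.14300486] [[-0.16, -0.05], [-0.15, 0.22], [-0.7, -0.5], [0.29, 0.02], [-0.01, -0.32], [0.78, 0.62]]
[[0.52698692 0.25162479 0.03      ]
 [0.52983728 0.23182894 0.03      ]
 [0.54622684 0.11800284 0.03      ]]
```

Call:
drive_tool(moves=[[[0.387, 0.798, 0.03], [0, 0, 0.073]], [[0.387, 0.798, 0.03], [0, 0, 0.073]], [[0.387, 0.798, 0.03], [0, 0, 0.073]], [[0.387, 0.798, 0.03], [0, 0, 0.073]], [[0.387, 0.798, 0.03], [0, 0, 0.073]], [[0.387, 0.798, 0.03], [0, 0, 0.073]], [[0.387, 0.798, 0.03], [0, 0, 0.073]], [[0.387, 0.798, 0.03], [0, 0, 0.073]]], jaw=255, grip_force=10)

```text
clock: 0.77
tool_pos: [0.2993, -0.2759, 0.2277]
tool_rot: [-3.141, -0.001, 0.801]
force: [0.7, 0.6, -0.5]
width: 0.0441
gripper_force: 0.0
```

Call:
drive_tool(moves=[[[0.387, 0.798, 0.03], [0, 0, 0.073]], [[0.387, 0.798, 0.03], [0, 0, 0.073]], [[0.387, 0.798, 0.03], [0, 0, 0.073]], [[0.387, 0.798, 0.03], [0, 0, 0.073]], [[0.387, 0.798, 0.03], [0, 0, 0.073]], [[0.387, 0.798, 0.03], [0, 0, 0.073]], [[0.387, 0.798, 0.03], [0, 0, 0.073]], [[0.387, 0.798, 0.03], [0, 0, 0.073]]])

```text
clock: 1.43
tool_pos: [0.4158, -0.0381, 0.2366]
tool_rot: [3.141, -0.001, 1.259]
force: [-0.0, -0.4, -1.0]
width: 0.0001
gripper_force: 0.0
```

Call:
drive_tool(moves=[[[0.387, 0.798, 0.03], [0, 0, 0.073]], [[0.387, 0.798, 0.03], [0, 0, 0.073]], [[0.387, 0.798, 0.03], [0, 0, 0.073]], [[0.387, 0.798, 0.03], [0, 0, 0.073]], [[0.387, 0.798, 0.03], [0, 0, 0.073]], [[0.387, 0.798, 0.03], [0, 0, 0.073]], [[0.387, 0.798, 0.03], [0, 0, 0.073]], [[0.387, 0.798, 0.03], [0, 0, 0.073]], [[0.387, 0.798, 0.03], [0, 0, 0.073]], [[0.387, 0.798, 0.03], [0, 0, 0.073]]])

```text
clock: 2.27
tool_pos: [0.5305, 0.1971, 0.245]
tool_rot: [-3.14, 0.001, 1.712]
force: [0.1, -0.2, -0.1]
width: 0.0005
gripper_force: 0.0
```

```bash
python3 - <<'E'
from bench import arm
import cv2,pickle
o=arm.observe(); c=arm.capture("wrist"); c["o"]=o; pickle.dump(c,open("w1.pkl","wb"))
cv2.imwrite("pics/w1.png",cv2.resize(c["frame"],(800,600),interpolation=cv2.INTER_CUBIC)); print(o["clock"],o["tool_pos"],o["tool_rot"],o["joints"],o["force"],o["width"],c["T_tool_cam"])
E
```

```text
2.2667 [0.53053547 0.19710067 0.24502617] [-3.14004964e+00  1.06982772e-03  1.71241347e+00] [ 1.59354325e-01  2.72701079e-01  1.45125124e+00 -1.05438296e-03
  1.41920217e+00  1.78980476e-02] [ 0.07583165 -0.19157791 -0.10302747] 0.00045235047310831545 [[-8.68829064e-04 -9.54065778e-01 -2.99595955e-01  8.42096343e-02]
 [ 9.99999613e-01 -7.87107263e-04 -3.93451991e-04 -4.39042812e-04]
 [ 1.39564928e-04 -2.99596181e-01  9.54066093e-01 -1.66527536e-01]
 [ 0.00000000e+00  0.00000000e+00  0.00000000e+00  1.00000000e+00]]
```

View pics/w1.png

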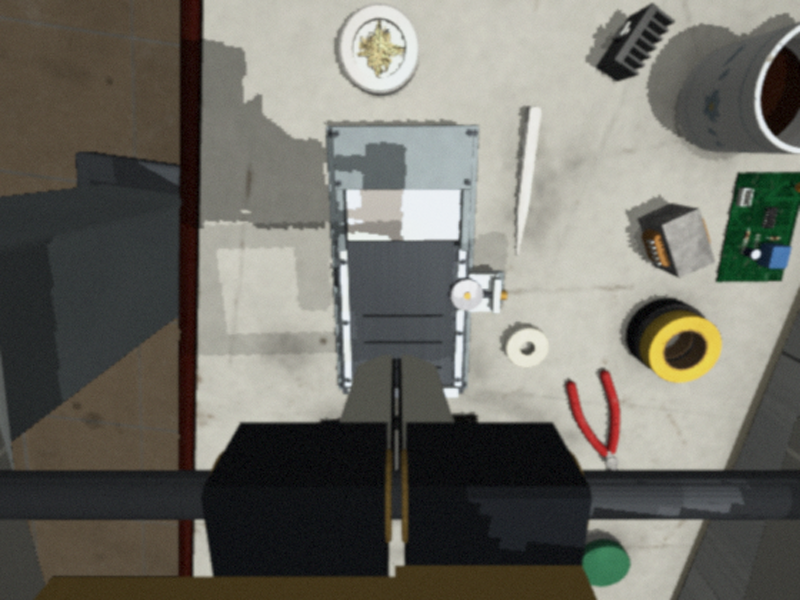

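The wrist view shows the cover at (328–478, 125–190), the tile at (346–462, 190–240) and the roller at (467,294). I'll enlarge this area to measure it better.

```bash
python3 - <<'E'
import pickle,cv2
f=pickle.load(open("w1.pkl","rb"))["frame"][80:180,220:353]
cv2.imwrite("pics/w1c.png",cv2.resize(f,None,fx=6,fy=6,interpolation=cv2.INTER_CUBIC))
E
```

```text
(no output)
```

View pics/w1c.png

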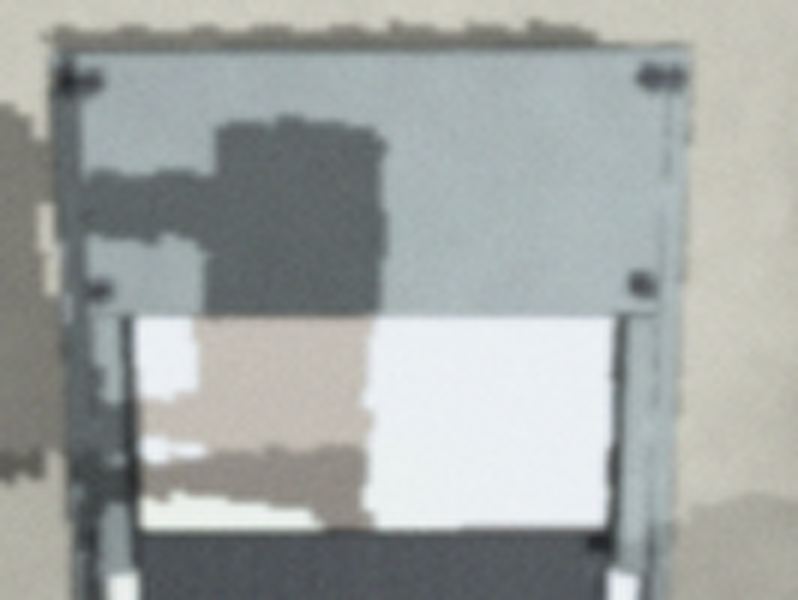

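```bash
python3 - <<'E'
from h import *; import pickle
c=pickle.load(open("w1.pkl","rb")); o=c["o"]
T=np.eye(4); T[:3,:3]=R.from_euler("xyz",o["tool_rot"]).as_matrix(); T[:3,3]=o["tool_pos"]
C=np.linalg.inv(T@c["T_tool_cam"])
J=[(-45,23,30),(45,23,30),(0,64,39),(0,110,39)]
uv=np.array([(140,529),(607,529),(371,316),(370,47)],float); uv=(uv+.5)/6-.5+[220,80]
ob=(K(c),cv2.Rodrigues(C[:3,:3])[0],C[:3,3],J,uv)
p,e=fit([ob],[.536,.189,.143]); print(p,e.round(2).tolist()); print(toW(p,[(0,53.5,30),(0,63,30),(0,-72,30)]))
t=pickle.load(open("top.pkl","rb"))
Jt=[(45,23,30),(-45,23,30),(45,64,39),(-45,64,39),(46.5,-112,25.5),(-46.5,-112,25.5)]
ut=(np.array([(303,145),(327,372),(199,158),(214,385),(645,103),(668,330)],float)+.5)/8-.5+200
p,e=fit([ob,(K(t),t["rvec"],t["tvec"],Jt,ut)],p); print(p,e.round(2).tolist()); print(toW(p,[(0,53.5,30),(0,-81.5,30)]))
E
```

```text
[0.53618459 0.18894715 0.1483615 ] [[0.02, 0.15], [-0.41, -0.41], [0.16, -0.08], [0.17, 0.26]]
[[0.52827634 0.24185943 0.03      ]
 [0.52687207 0.25125507 0.03      ]
 [0.54682748 0.11773809 0.03      ]]
[0.53605175 0.18897233 0.14633746] [[-0.05, 0.04], [-0.48, -0.37], [0.16, -0.12], [0.26, 0.22], [-0.11, -0.04], [0.0, 0.21], [-0.65, -0.45], [0.44, 0.06], [0.02, -0.45], [0.91, 0.47]]
[[0.52825061 0.24190051 0.03      ]
 [0.54793574 0.10834343 0.03      ]]
```

Call:
drive_tool(moves=[[[-0.007, 0.143, 0], [0, 0, 0.0005]], [[-0.007, 0.143, -0.15], [0, 0, 0.0005]], [[-0.007, 0.143, -0.28], [0, 0, 0.0005]], [[-0.007, 0.143, -0.4], [0, 0, 0.0005]], [[-0.007, 0.143, -0.5], [0, 0, 0.0005]], [[-0.007, 0.143, -0.58], [0, 0, 0.0005]], [[-0.007, 0.143, -0.63], [0, 0, 0.0005]], [[-0.007, 0.143, -0.667], [0, 0, 0.0005]], [[-0.007, 0.143, -0.667], [0, 0, 0.0005]], [[-0.007, 0.143, -0.667], [0, 0, 0.0005]], [[-0.007, 0.143, -0.667], [0, 0, 0.0005]], [[-0.007, 0.143, -0.667], [0, 0, 0.0005]]])

```text
clock: 3.32
tool_pos: [0.5297, 0.2422, 0.0472]
tool_rot: [3.139, -0.0, 1.717]
force: [0.3, -0.5, 0.2]
width: 0.0007
gripper_force: 0.0
```

```bash
python3 - <<'E'
from bench import arm
import cv2,pickle
from h import *
o=arm.observe(); c=arm.capture("scene"); print(o["tool_pos"],o["tool_rot"],o["force"])
p=[0.53605,0.18897,0.14634]; a=p[2]; d=o["tool_pos"][:2]-p[:2]; print("jig xy",np.array([[np.cos(a),np.sin(a)],[-np.sin(a),np.cos(a)]])@d)
cv2.imwrite("pics/s2.png",cv2.resize(c["frame"][150:290,200:340],(600,600),interpolation=cv2.INTER_CUBIC))
E
```

```text
[0.52971321 0.24216501 0.04721351] [ 3.13860038e+00 -2.12557057e-04  1.71663889e+00] [ 0.27896601 -0.45581345  0.21075048]
jig xy [0.00148774 0.05355045]
```

View pics/s2.png

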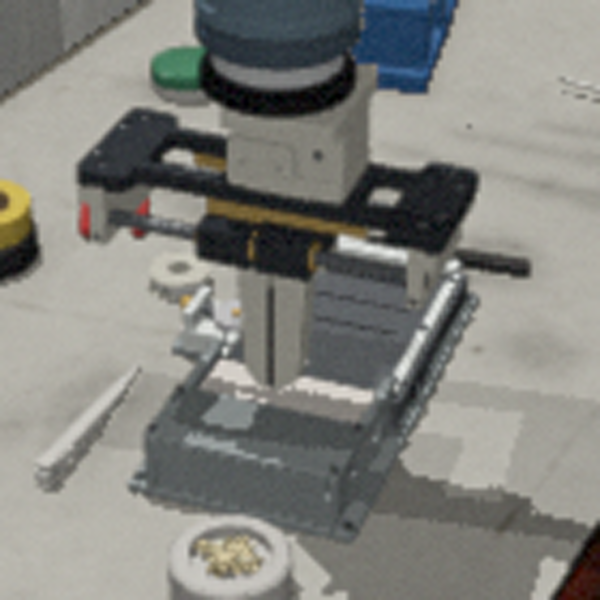

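The fingers sit at jig (1.5, 53.5), over the open white strip and in front of the cover. I'll descend slowly.

Call:
drive_tool(moves=[[[0, 0, -0.007], [0, 0, 0]], [[0, 0, -0.014], [0, 0, 0]], [[0, 0, -0.021], [0, 0, 0]], [[0, 0, -0.027], [0, 0, 0]], [[0, 0, -0.032], [0, 0, 0]], [[0, 0, -0.035], [0, 0, 0]], [[0, 0, -0.0364], [0, 0, 0]], [[0, 0, -0.0378], [0, 0, 0]], [[0, 0, -0.0392], [0, 0, 0]], [[0, 0, -0.0406], [0, 0, 0]], [[0, 0, -0.042], [0, 0, 0]], [[0, 0, -0.0434], [0, 0, 0]], [[0, 0, -0.0448], [0, 0, 0]], [[0, 0, -0.0462], [0, 0, 0]]])

```text
clock: 4.53
tool_pos: [0.5285, 0.2422, 0.0317]
tool_rot: [3.142, -0.0, 1.717]
force: [0.2, 0.9, -0.1]
width: 0.0007
gripper_force: 0.0
```

Call:
drive_tool(moves=[[[0, 0, -0.001], [0, 0, 0]], [[0, 0, -0.002], [0, 0, 0]], [[0, 0, -0.003], [0, 0, 0]], [[0, 0, -0.004], [0, 0, 0]], [[0, 0, -0.004], [0, 0, 0]]])

```text
clock: 4.95
tool_pos: [0.5284, 0.2422, 0.0304]
tool_rot: [-3.141, 0.0, 1.717]
force: [-0.3, 0.4, 0.8]
width: 0.0006
gripper_force: 0.0
```

Call:
drive_tool(moves=[[[0, 0, -0.0008], [0, 0, 0]], [[0, 0, -0.0016], [0, 0, 0]], [[0, 0, -0.0024], [0, 0, 0]], [[0, 0, -0.0024], [0, 0, 0]]])

```text
clock: 5.28
tool_pos: [0.5286, 0.2422, 0.0303]
tool_rot: [3.141, -0.0, 1.717]
force: [-2.3, -0.8, 4.6]
width: 0.0002
gripper_force: 2.4
```

Call:
drive_tool(moves=[[[0, 0, -0.001], [0, 0, 0]], [[0, 0, -0.001], [0, 0, 0]], [[0, 0, -0.001], [0, 0, 0]]])

```text
clock: 5.53
tool_pos: [0.5288, 0.2423, 0.0303]
tool_rot: [3.141, -0.0, 1.717]
force: [-2.0, -0.8, 7.5]
width: 0.0001
gripper_force: 3.4
```

Call:
drive_tool(moves=[[[0, 0, -0.001], [0, 0, 0]], [[0, 0, -0.0017], [0, 0, 0]], [[0, 0, -0.0017], [0, 0, 0]], [[0, 0, -0.0017], [0, 0, 0]]])

```text
clock: 5.87
tool_pos: [0.5291, 0.2423, 0.0303]
tool_rot: [3.14, -0.0, 1.717]
force: [-2.7, 0.2, 8.7]
width: 0.0002
gripper_force: 4.7
```

Call:
drive_tool(moves=[[[0, 0, -0.0007], [0, 0, 0]], [[0, 0, -0.0014], [0, 0, 0]], [[0, 0, -0.0022], [0, 0, 0]], [[0, 0, -0.0022], [0, 0, 0]], [[0, 0, -0.0022], [0, 0, 0]]])

```text
clock: 6.28
tool_pos: [0.5295, 0.2425, 0.0303]
tool_rot: [3.139, -0.0, 1.717]
force: [-3.3, -0.8, 12.9]
width: 0.0003
gripper_force: 6.5
```

Call:
drive_tool(moves=[[[0.0005, -0.0033, 0], [0, 0, 0]], [[0.001, -0.0066, 0], [0, 0, 0]], [[0.0017, -0.0115, 0], [0, 0, 0]], [[0.0024, -0.0165, 0], [0, 0, 0]], [[0.0032, -0.0215, 0], [0, 0, 0]], [[0.0039, -0.0265, 0], [0, 0, 0]], [[0.0049, -0.033, 0], [0, 0, 0]], [[0.0049, -0.033, 0], [0, 0, 0]]])

```text
clock: 6.95
tool_pos: [0.5309, 0.2339, 0.0303]
tool_rot: [3.138, -0.003, 1.717]
force: [-3.0, 4.6, 12.7]
width: 0.0002
gripper_force: 6.1
```

```bash
cat > w.py <<'E'
import sys,pickle,cv2; from h import *; from bench import arm
p=[0.53605,0.18897,0.14634]
o=arm.observe(); c=arm.capture(sys.argv[1]); c["o"]=o; pickle.dump(c,open(sys.argv[2]+".pkl","wb"))
if sys.argv[1]=="wrist":
    T=np.eye(4); T[:3,:3]=R.from_euler("xyz",o["tool_rot"]).as_matrix(); T[:3,3]=o["tool_pos"]
    C=np.linalg.inv(T@c["T_tool_cam"]); rv,tv=cv2.Rodrigues(C[:3,:3])[0],C[:3,3]
else: rv,tv=c["rvec"],c["tvec"]
# rectified plan view of the jig at tile-top level: 3 px/mm; x: jig y 110..-120 left to right, y: jig x +60..-60 down
z=float(sys.argv[3]); q=[(60,110,z),(60,-120,z),(-60,-120,z),(-60,110,z)]
uv=cv2.projectPoints(toW(p,q),rv,tv,K(c),None)[0][:,0].astype("f4")
H=cv2.getPerspectiveTransform(uv,np.float32([(0,0),(690,0),(690,360),(0,360)]))
cv2.imwrite(f"pics/{sys.argv[2]}.png",cv2.warpPerspective(c["frame"],H,(690,360),flags=cv2.INTER_CUBIC))
a=p[2]; print("tcp jig mm",np.array([[np.cos(a),np.sin(a)],[-np.sin(a),np.cos(a)]])@(o["tool_pos"][:2]-p[:2])*1000,"force",o["force"],o["clock"])
E
python3 w.py wrist w2 30
```

```text
tcp jig mm [ 1.47894003 45.24042675] force [-2.98490284  4.63170464 12.74032928] 6.95
```

View pics/w2.png

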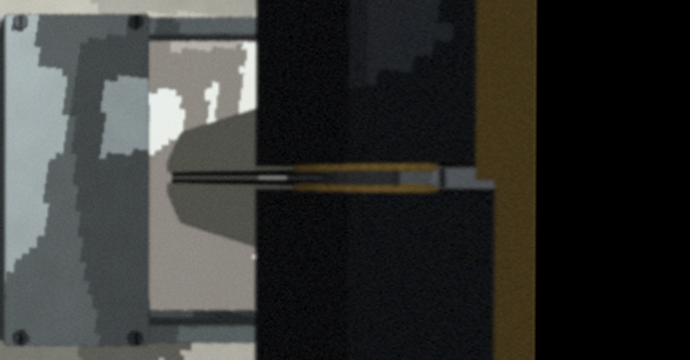

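The fingertip is at about (170,178), just ahead of the cover edge at x=148, and the tile front is hidden. I'll get the front edge from brightness profiles in the fixed cameras.

```bash
cat > prof.py <<'E'
import subprocess,sys,cv2,numpy as np
tag=sys.argv[1]; z=sys.argv[2] if len(sys.argv)>2 else "30"
for cam in ("scene","top"):
    print(cam,subprocess.run(["python3","w.py",cam,tag+cam,z],capture_output=True,text=True).stdout.strip())
    g=cv2.imread(f"pics/{tag}{cam}.png",0).astype(float)
    for x in (38,30,-30,-38):
        r=int((60-x)*3); s=g[r-4:r+5].mean(0).reshape(-1,9).mean(1)
        print(x," ".join(f"{int(v)}" for v in s))
print("y  "," ".join(str(int(round(108.5-3*i))) for i in range(76)))
E
python3 prof.py a
```

```text
scene tcp jig mm [ 1.46767554 45.22422001] force [-3.3388323   3.96634403 11.99799182] 7.0Traceback (most recent call last):
  File "prof.py", line 7, in <module>
    r=int((60-x)*3); s=g[r-4:r+5].mean(0).reshape(-1,9).mean(1)
                       ~~~~~~~~~~~~~~~~~~~~~~~~~~^^^^^^
ValueError: cannot reshape array of size 690 into shape (9)
```

```bash
sed -i 's/mean(0).reshape/mean(0)[:684].reshape/' prof.py; python3 prof.py a
```

```text
scene tcp jig mm [ 1.42947261 45.24781854] force [-3.31310047  4.53619143 12.41357747] 7.05
38 93 90 88 110 152 157 156 152 152 155 127 92 75 70 75 99 118 113 108 111 126 128 128 127 126 124 141 188 210 206 205 191 137 89 81 92 106 117 125 129 127 126 128 130 130 127 129 130 122 113 112 113 94 56 33 28 32 29 23 30 30 26 26 28 24 24 23 23 23 29 47 80 102 102 83 52
30 91 90 98 124 156 154 153 152 154 148 115 87 73 80 116 138 136 134 148 145 128 125 139 189 193 146 160 206 205 189 165 142 129 127 128 129 129 130 130 131 129 118 97 75 69 83 102 113 122 128 129 126 102 59 31 25 31 26 25 29 30 30 29 28 30 29 24 21 21 30 56 87 99 93 76 49
-30 87 87 87 96 102 98 96 97 96 94 100 99 93 79 74 75 75 74 84 110 125 128 126 127 126 124 126 132 171 209 208 198 149 96 86 83 84 87 85 85 86 87 86 86 85 84 83 73 73 93 100 96 94 96 97 90 84 88 78 63 59 60 62 68 88 107 117 124 129 122 98 60 34 28 27 29
-38 89 86 85 99 103 96 95 98 100 99 98 97 98 88 76 74 75 76 81 98 125 128 127 126 126 125 124 125 135 181 212 208 142 89 82 83 86 86 85 88 90 86 84 85 86 87 87 84 87 96 99 99 98 97 99 101 103 115 123 128 12
[... 768 characters left out ...]
4 77 92 92 92 91 90 89 89 90 90 93 90 89 89 89 90 90 89 88 82 94 107 106 107 106 108 105 91 87 107 107 107 106 107 108 101 91 104 110 105 107 127 165 157
-38 111 100 100 103 106 89 59 36 27 31 52 78 79 81 91 117 144 139 113 111 110 94 74 101 113 110 99 62 41 40 43 51 73 90 90 93 99 98 97 101 102 99 97 93 85 89 87 86 88 86 88 95 105 110 107 107 105 106 104 104 106 106 106 106 107 107 106 105 108 107 107 107 110 141 202 233
y   108 106 102 100 96 94 90 88 84 82 78 76 72 70 66 64 60 58 54 52 48 46 42 40 36 34 30 28 24 22 18 16 12 10 6 4 0 -2 -6 -8 -12 -14 -18 -20 -24 -26 -30 -32 -36 -38 -42 -44 -48 -50 -54 -56 -60 -62 -66 -68 -72 -74 -78 -80 -84 -86 -90 -92 -96 -98 -102 -104 -108 -110 -114 -116
```

The scene profiles put the tile front at y≈12–14, down from 23, so the tile is being carried. I'll continue.

Call:
drive_tool(moves=[[[0.0008, -0.0055, 0], [0, 0, 0]], [[0.0016, -0.011, 0], [0, 0, 0]], [[0.0024, -0.0165, 0], [0, 0, 0]], [[0.0032, -0.022, 0], [0, 0, 0]], [[0.004, -0.0275, 0], [0, 0, 0]], [[0.0049, -0.033, 0], [0, 0, 0]], [[0.0057, -0.0385, 0], [0, 0, 0]], [[0.0065, -0.044, 0], [0, 0, 0]], [[0.0073, -0.0495, 0], [0, 0, 0]], [[0.0081, -0.055, 0], [0, 0, 0]], [[0.0089, -0.0605, 0], [0, 0, 0]], [[0.0097, -0.066, 0], [0, 0, 0]]])

```text
clock: 8.15
tool_pos: [0.5338, 0.2144, 0.0302]
tool_rot: [3.138, -0.003, 1.717]
force: [-3.0, 5.2, 12.4]
width: 0.0004
gripper_force: 6.0
```

Call:
drive_tool(moves=[[[0.0008, -0.005, 0], [0, 0, 0]], [[0.0015, -0.01, 0], [0, 0, 0]], [[0.0022, -0.015, -0.0003], [0, 0, 0]], [[0.003, -0.02, -0.0006], [0, 0, 0]], [[0.0037, -0.025, -0.001], [0, 0, 0]], [[0.0044, -0.03, -0.0013], [0, 0, 0]]])

```text
clock: 8.65
tool_pos: [0.5351, 0.2054, 0.0301]
tool_rot: [3.138, -0.003, 1.717]
force: [-3.5, 7.0, 13.6]
width: 0.0003
gripper_force: 6.8
```

Call:
drive_tool(moves=[[[0.0006, -0.004, -0.0002], [0, 0, 0]], [[0.0012, -0.008, -0.0004], [0, 0, 0]], [[0.0018, -0.012, -0.0006], [0, 0, 0]], [[0.0024, -0.016, -0.0008], [0, 0, 0]], [[0.003, -0.02, -0.001], [0, 0, 0]]])

```text
clock: 9.07
tool_pos: [0.5352, 0.2002, 0.0297]
tool_rot: [3.139, -0.004, 1.717]
force: [-5.0, 8.5, 15.7]
width: 0.0005
gripper_force: 7.5
```

Call:
drive_tool(moves=[[[0.0006, -0.004, 0], [0, 0, 0]], [[0.0012, -0.008, 0], [0, 0, 0]], [[0.0018, -0.012, 0], [0, 0, 0]], [[0.0024, -0.016, 0], [0, 0, 0]]])

```text
clock: 9.4
tool_pos: [0.5358, 0.1948, 0.0295]
tool_rot: [3.14, -0.003, 1.717]
force: [-5.6, 5.0, 14.6]
width: 0.0003
gripper_force: 6.9
```

```bash
python3 prof.py b 29
```

```text
scene tcp jig mm [0.61398676 5.80617561] force [-5.61402139  4.9945802  14.6216893 ] 9.4
38 88 89 89 94 134 157 153 153 151 149 150 149 150 151 151 151 151 152 152 151 156 154 146 131 123 122 124 122 122 123 123 124 125 124 124 123 122 122 121 130 174 203 209 185 127 87 80 82 84 89 103 114 122 126 126 127 125 125 126 126 129 131 127 122 118 111 111 104 71 39 31 23 26 30 29 28
30 90 89 92 107 142 155 151 151 151 151 151 150 149 149 152 152 151 148 157 182 206 178 148 136 171 209 204 203 198 186 152 156 167 138 120 130 165 157 128 137 178 207 195 169 136 119 123 126 125 125 126 125 126 130 131 126 109 89 73 71 79 92 107 121 127 129 130 112 71 35 19 22 27 32 29 25
-30 89 85 86 98 138 155 151 150 149 151 152 152 151 151 150 150 149 127 101 124 152 155 148 133 123 123 124 123 123 123 122 122 122 125 124 124 124 123 121 123 126 155 199 211 173 112 84 72 62 70 84 84 81 83 84 79 70 75 84 86 93 98 98 93 85 81 88 100 99 93 88 102 126 134 111 79
-38 86 87 91 107 135 149 149 149 150 151 152 124 97 96 97 94 95 95 96 116 145 157 153 135 124 124 122 124 124 125 126 124 123 125 125 125 123 124 124 1
[... 834 characters left out ...]
8 50 74 108 111 103 88 78 102 111 107 92 54 41 61 85 90 75 78 90 90 88 89 90 89 80 74 87 92 97 106 109 110 101 89 103 107 109 108 128 164 156
-38 145 162 161 162 163 154 132 116 118 124 127 123 101 101 106 136 180 183 177 177 126 61 30 30 55 102 137 143 142 142 139 142 144 143 145 142 124 108 109 106 87 79 109 110 110 89 45 43 61 88 91 91 95 96 94 93 89 86 87 89 90 90 92 101 105 104 106 106 104 107 108 106 107 138 202 231
y   108 106 102 100 96 94 90 88 84 82 78 76 72 70 66 64 60 58 54 52 48 46 42 40 36 34 30 28 24 22 18 16 12 10 6 4 0 -2 -6 -8 -12 -14 -18 -20 -24 -26 -30 -32 -36 -38 -42 -44 -48 -50 -54 -56 -60 -62 -66 -68 -72 -74 -78 -80 -84 -86 -90 -92 -96 -98 -102 -104 -108 -110 -114 -116
```

The tile front is at y≈-24 with the finger still in step, so the roller is being pushed back. I'll continue.

Call:
drive_tool(moves=[[[0.0007, -0.005, 0], [0, 0, 0]], [[0.0015, -0.01, 0], [0, 0, 0]], [[0.0022, -0.015, 0], [0, 0, 0]], [[0.0029, -0.02, -0.0001], [0, 0, 0]], [[0.0037, -0.025, -0.0002], [0, 0, 0]], [[0.0044, -0.03, -0.0003], [0, 0, 0]], [[0.0051, -0.035, -0.0004], [0, 0, 0]], [[0.0059, -0.04, -0.0005], [0, 0, 0]]])

```text
clock: 10.17
tool_pos: [0.5376, 0.1822, 0.0291]
tool_rot: [3.14, -0.002, 1.717]
force: [-5.8, 4.2, 13.2]
width: 0.0004
gripper_force: 6.5
```

Call:
drive_tool(moves=[[[0.0007, -0.005, -0.0001], [0, 0, 0]], [[0.0015, -0.01, -0.0003], [0, 0, 0]], [[0.0022, -0.015, -0.0004], [0, 0, 0]], [[0.0029, -0.02, -0.0006], [0, 0, 0]], [[0.0037, -0.025, -0.0007], [0, 0, 0]], [[0.0044, -0.03, -0.0008], [0, 0, 0]], [[0.0051, -0.035, -0.0009], [0, 0, 0]], [[0.0059, -0.04, -0.001], [0, 0, 0]], [[0.0066, -0.045, -0.0011], [0, 0, 0]], [[0.0073, -0.05, -0.0012], [0, 0, 0]], [[0.008, -0.055, -0.0013], [0, 0, 0]]])

```text
clock: 11.08
tool_pos: [0.5402, 0.1655, 0.0288]
tool_rot: [3.14, -0.002, 1.717]
force: [-4.1, 4.6, 13.2]
width: 0.0003
gripper_force: 6.8
```

Call:
drive_tool(moves=[[[0.0007, -0.005, -0.0001], [0, 0, 0]], [[0.0015, -0.01, -0.0002], [0, 0, 0]], [[0.0022, -0.015, -0.0003], [0, 0, 0]], [[0.0027, -0.0185, -0.0003], [0, 0, 0]]])

```text
clock: 11.42
tool_pos: [0.5412, 0.1593, 0.0281]
tool_rot: [3.14, -0.001, 1.717]
force: [-1.1, 0.5, 0.1]
width: 0.0005
gripper_force: 0.0
```

The tile has dropped onto the bed and the force is gone, so I'll touch down again slowly.

Call:
drive_tool(moves=[[[0, 0, -0.001], [0, 0, 0]], [[0, 0, -0.002], [0, 0, 0]], [[0, 0, -0.003], [0, 0, 0]], [[0, 0, -0.003], [0, 0, 0]]])

```text
clock: 11.75
tool_pos: [0.5413, 0.1589, 0.0277]
tool_rot: [3.14, -0.0, 1.717]
force: [-5.0, 1.0, 15.0]
width: 0.0007
gripper_force: 7.3
```

```bash
python3 prof.py c 27.5 | grep -v "^30\|^-30"
```

```text
scene tcp jig mm [  0.77230445 -30.50864455] force [-5.00051115  1.00606654 14.97657798] 11.75
38 89 89 85 89 106 146 155 152 151 149 149 149 150 149 150 151 150 150 150 163 196 217 222 220 222 224 205 168 145 144 156 155 156 153 135 124 123 124 123 122 123 124 124 125 126 125 125 125 124 123 125 131 165 202 209 204 189 140 92 80 80 82 89 100 110 119 125 127 126 126 125 125 126 127 126 123
-38 87 84 86 94 117 146 150 148 148 150 149 149 150 149 150 151 149 149 149 153 183 216 202 163 153 155 157 154 144 144 150 156 159 144 128 124 125 125 125 124 125 127 127 124 122 122 122 122 122 122 122 122 126 143 182 213 201 139 87 82 82 84 84 84 83 77 79 84 82 85 79 83 113 136 147 185
top tcp jig mm [  0.80178477 -30.51618408] force [-3.41324154 -0.3551699  14.03049628] 11.8
38 148 110 107 103 86 76 107 111 107 89 53 42 39 40 49 73 87 90 90 90 92 90 87 90 92 90 91 91 90 92 88 92 95 92 93 90 90 91 92 94 93 92 93 94 94 93 93 95 93 93 96 94 95 86 73 87 107 112 102 77 91 111 108 89 71 63 73 94 95 92 92 90 94 136 202 226
-38 74 96 109 108 96 64 42 43 43 40 39 41 50 81 136 194 234 232 226 218 228 229 228 219 202 192 191 189 180 152 172 186 159 101 59 40 34 55 102 141 145 142 139 142 141 139 139 143 142 128 65 38 60 100 112 106 91 78 97 110 108 99 70 69 88 88 89 87 88 89 92 89 90 126 194 232
y   108 106 102 100 96 94 90 88 84 82 78 76 72 70 66 64 60 58 54 52 48 46 42 40 36 34 30 28 24 22 18 16 12 10 6 4 0 -2 -6 -8 -12 -14 -18 -20 -24 -26 -30 -32 -36 -38 -42 -44 -48 -50 -54 -56 -60 -62 -66 -68 -72 -74 -78 -80 -84 -86 -90 -92 -96 -98 -102 -104 -108 -110 -114 -116
```

The tile front is at about -61 and still in step. There are about 50 mm left to go.

Call:
drive_tool(moves=[[[0.0005, -0.0033, 0.0003], [0, 0, 0]], [[0.0012, -0.008, 0.0005], [0, 0, 0]], [[0.002, -0.0135, 0.0005], [0, 0, 0]], [[0.0028, -0.019, 0.0005], [0, 0, 0]], [[0.0036, -0.0245, 0.0005], [0, 0, 0]], [[0.0044, -0.03, 0.0005], [0, 0, 0]], [[0.0052, -0.0355, 0.0005], [0, 0, 0]], [[0.006, -0.041, 0.0005], [0, 0, 0]], [[0.0068, -0.0465, 0.0005], [0, 0, 0]], [[0.0077, -0.052, 0.0005], [0, 0, 0]], [[0.0085, -0.0575, 0.0005], [0, 0, 0]], [[0.0093, -0.063, 0.0005], [0, 0, 0]]])

```text
clock: 12.85
tool_pos: [0.5444, 0.1405, 0.0278]
tool_rot: [3.139, -0.001, 1.717]
force: [-2.9, 3.4, 12.4]
width: 0.0006
gripper_force: 6.2
```

Call:
drive_tool(moves=[[[0.0008, -0.0055, -0.0001], [0, 0, 0]], [[0.0016, -0.011, -0.0001], [0, 0, 0]], [[0.0024, -0.0165, -0.0001], [0, 0, 0]], [[0.0032, -0.022, -0.0001], [0, 0, 0]], [[0.004, -0.0275, -0.0001], [0, 0, 0]], [[0.0049, -0.033, -0.0001], [0, 0, 0]], [[0.0057, -0.0385, -0.0001], [0, 0, 0]], [[0.0065, -0.044, -0.0001], [0, 0, 0]], [[0.0073, -0.0495, -0.0001], [0, 0, 0]], [[0.0081, -0.055, -0.0001], [0, 0, 0]], [[0.0089, -0.0605, -0.0001], [0, 0, 0]], [[0.0097, -0.066, -0.0001], [0, 0, 0]], [[0.0106, -0.072, -0.0001], [0, 0, 0]], [[0.0114, -0.0775, -0.0001], [0, 0, 0]]])

```text
clock: 14.02
tool_pos: [0.5483, 0.1172, 0.0278]
tool_rot: [3.138, -0.001, 1.717]
force: [-0.9, 2.8, 11.3]
width: 0.0004
gripper_force: 5.6
```

Call:
drive_tool(moves=[[[0.0007, -0.005, -0.0003], [0, 0, 0]], [[0.0015, -0.01, -0.0004], [0, 0, 0]], [[0.0022, -0.015, -0.0004], [0, 0, 0]], [[0.0029, -0.02, -0.0004], [0, 0, 0]], [[0.0037, -0.025, -0.0004], [0, 0, 0]]])

```text
clock: 14.43
tool_pos: [0.5496, 0.1095, 0.0278]
tool_rot: [3.138, -0.0, 1.717]
force: [-1.2, 2.3, 12.3]
width: 0.0001
gripper_force: 6.0
```

Call:
drive_tool(moves=[[[0.0004, -0.0025, 0], [0, 0, 0]], [[0.0007, -0.005, 0], [0, 0, 0]], [[0.0011, -0.0075, 0], [0, 0, 0]]])

```text
clock: 14.68
tool_pos: [0.5497, 0.1077, 0.0278]
tool_rot: [3.138, -0.001, 1.716]
force: [-2.1, 5.4, 12.0]
width: 0.0007
gripper_force: 6.4
```

Call:
drive_tool(moves=[[[0.0003, -0.002, 0], [0, 0, 0]], [[0.0005, -0.0035, 0], [0, 0, 0]], [[0.0005, -0.0035, 0], [0, 0, 0]]])

```text
clock: 14.93
tool_pos: [0.5497, 0.1072, 0.0278]
tool_rot: [3.138, -0.002, 1.716]
force: [-2.1, 6.0, 11.7]
width: 0.0003
gripper_force: 6.4
```

```bash
python3 prof.py d 27.5 | grep -v "^30\|^-30"; python3 w.py wrist d2 27.5
```

```text
scene tcp jig mm [  1.585067   -82.83661417] force [-2.0947379   6.03419582 11.72102695] 14.9333
38 87 86 84 84 108 143 151 150 148 148 148 147 147 150 149 149 146 147 146 160 196 218 222 220 220 221 225 218 160 103 90 93 97 96 98 95 93 94 95 91 90 82 70 67 82 118 139 149 151 153 155 157 143 125 122 124 124 124 124 122 121 124 126 123 122 123 123 121 128 158 197 205 203 197 184 184
-38 85 86 85 95 120 143 149 149 149 151 150 151 149 148 148 148 147 147 145 152 182 213 221 219 219 219 222 212 164 112 92 96 100 100 97 88 85 90 92 72 58 60 59 58 73 112 145 154 154 143 129 124 124 125 124 124 125 125 126 124 124 125 125 124 122 122 125 125 122 121 126 150 186 197 178 181
top tcp jig mm [  1.61847246 -82.8676644 ] force [-1.6011737   6.49987966 12.40576369] 14.9833
38 169 164 162 163 163 160 160 162 163 161 164 164 163 162 181 218 232 230 229 229 230 228 229 230 231 215 161 113 108 97 78 85 106 110 106 69 41 40 42 43 59 75 79 80 78 78 81 84 84 84 85 88 83 83 84 87 89 87 87 88 91 89 90 91 91 94 93 92 95 97 96 96 94 97 98 99
-38 164 157 158 161 162 163 164 162 160 158 160 161 164 165 167 194 232 234 226 187 120 107 103 88 74 99 110 108 100 60 39 38 41 40 47 78 99 86 82 96 95 81 63 59 60 60 74 125 169 146 139 132 101 71 50 35 42 88 146 152 143 143 143 140 142 142 140 143 140 103 45 37 56 96 149 218
y   108 106 102 100 96 94 90 88 84 82 78 76 72 70 66 64 60 58 54 52 48 46 42 40 36 34 30 28 24 22 18 16 12 10 6 4 0 -2 -6 -8 -12 -14 -18 -20 -24 -26 -30 -32 -36 -38 -42 -44 -48 -50 -54 -56 -60 -62 -66 -68 -72 -74 -78 -80 -84 -86 -90 -92 -96 -98 -102 -104 -108 -110 -114 -116
tcp jig mm [  1.57750323 -82.87501429] force [-1.99174001  5.68410801 12.61813692] 15.0333
```

View pics/d2.png

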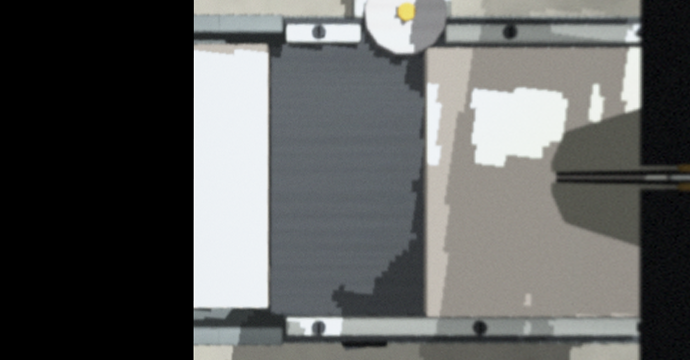

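The wrist view shows the tile's rear edge square at px 426, which is jig y=-32.0 (home). The roller at (405,40) stands out behind its corner. I'll give a gentle extra nudge to confirm it's seated.

Call:
drive_tool(moves=[[[0.0005, -0.0035, 0], [0, 0, 0]], [[0.001, -0.007, 0], [0, 0, 0]], [[0.001, -0.007, 0], [0, 0, 0]], [[0.001, -0.007, 0], [0, 0, 0]]])

```text
clock: 15.42
tool_pos: [0.5498, 0.1065, 0.0278]
tool_rot: [3.138, -0.004, 1.716]
force: [-1.6, 12.1, 12.5]
width: 0.0006
gripper_force: 6.5
```

```bash
cat > rear.py <<'E'
import subprocess,sys,cv2,numpy as np
print(subprocess.run(["python3","w.py","wrist",sys.argv[1],"27.5"],capture_output=True,text=True).stdout)
for n in sys.argv[2:]+[sys.argv[1]]:
    g=cv2.GaussianBlur(cv2.imread(f"pics/{n}.png",0),(5,5),0).astype(float)
    print(n,[110-(390+int(np.argmax(np.diff(g[r-4:r+5,390:470].mean(0)))))/3 for r in (90,120,150,200,250,290)])
E
python3 rear.py e2 d2
```

```text
tcp jig mm [  1.59774592 -83.57828671] force [-1.63228478 12.12008115 12.52039171] 15.4167

d2 [-32.0, -32.0, -32.0, -32.0, -32.0, -32.0]
e2 [-31.666666666666657, -31.666666666666657, -31.666666666666657, -31.666666666666657, -31.666666666666657, -31.666666666666657]
```

The tile is firmly seated: the force rose to 12 N and the tile did not move. I'll relax the push, then lift.

Call:
drive_tool(moves=[[[-0.0005, 0.0035, 0], [0, 0, 0]], [[-0.0009, 0.006, 0], [0, 0, 0]], [[-0.0009, 0.006, 0.002], [0, 0, 0]], [[-0.0009, 0.006, 0.005], [0, 0, 0]], [[-0.0009, 0.006, 0.009], [0, 0, 0]], [[-0.0009, 0.006, 0.015], [0, 0, 0]], [[-0.0009, 0.006, 0.04], [0, 0, 0]], [[-0.0009, 0.006, 0.1], [0, 0, 0]], [[-0.0009, 0.006, 0.2], [0, 0, 0]], [[-0.0009, 0.006, 0.3], [0, 0, 0]], [[-0.0009, 0.006, 0.4], [0, 0, 0]], [[-0.0009, 0.006, 0.5], [0, 0, 0]], [[-0.0009, 0.006, 0.5], [0, 0, 0]], [[-0.0009, 0.006, 0.5], [0, 0, 0]]])

```text
clock: 16.63
tool_pos: [0.55, 0.1052, 0.1785]
tool_rot: [3.137, 0.001, 1.717]
force: [0.8, -0.1, -0.6]
width: 0.0002
gripper_force: 0.0
```

```bash
python3 rear.py f2; python3 w.py top f3 27.5
```

```text
tcp jig mm [  1.54159895 -84.9015113 ] force [ 0.81276947 -0.10674293 -0.58195204] 16.6333

f2 [-32.0, -32.0, -31.666666666666657, -31.666666666666657, -31.666666666666657, -31.666666666666657]
tcp jig mm [  0.33853866 -84.70137472] force [-0.199983   -0.13095559 -0.34842024] 16.6833
```

View pics/f2.png

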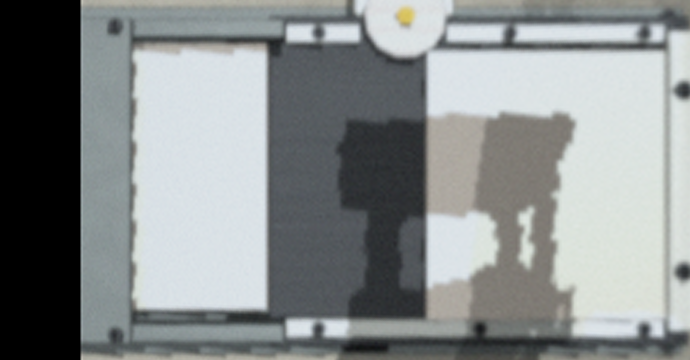

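The tile spans px 426–666 (y = -32 to -112), square against the end stop. The roller is out behind it, the lower tiles are in place and the robot is clear. I'm handing in the job.

```bash
python3 -c "
from bench import arm
print(arm.finish_job())"
```

```text
the job is handed in; nothing more can be done
None
```

The job is handed in: the top tile lies flat and fully home against the end stop with the roller sprung out behind it, the lower tiles look in place in the magazine, the arm is clear, and the highest press I read was about 16 N.

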